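# Fit a cast bracket and hold the hidden bolt head against the nut-runner

## Task

Lift the cast bracket out of the open plaster mould and set it, fork down, astride the slowly turning bolt on the steel stand, in the slot between the post and the nut with its two lips toward the nut-runner, until both feet stand on the base plate; let go of it. Then reach down into the narrow gap behind the post, take the hidden hexagonal bolt head between the fingers and hold it so that the bolt stops turning while the nut runs on. Finish while still holding the head: do not let go, and leave the bracket seated and untouched.

Things in the scene. Friction and masses are not known exactly. Their poses are not given: they have to be found in the camera images.
- bracket: Loose aluminium casting, 140-280 g. Origin: centre of the underside of its upright plate, 10 (x) x 44 (y) x 74 (z) mm. Below, the plate is a fork: slot 18 mm wide, open at the bottom (flared to 27), up to z = 47. At the top two lips, 7 mm thick, stand out to -x from the side edges (x -23 to -5, z 52 to 74), outer faces 44 mm apart. It starts upright in the mould, lower 32 mm in the cavity.
- bracket_lips (a point): Point midway between the bracket's lips: x = -13, y = 0, z = 63 mm in the bracket's frame. Grip across the lips' outer faces (44 mm) from above, fingers closing along the bracket's y; TCP about 4 mm nearer the plate than this point.
- mould: Fixed lower half of a plaster mould, block 130 (x) x 110 (y) x 45 (z) mm, origin at the centre of its underside on the bench. In the middle of its top a cavity 16 (x) x 50 (y) mm, 32 mm deep, which holds the bracket's fork loosely, about 3 mm free each way. Four low round keys, 6.5 mm high, near its corners.
- stand: Fixed steel stand, base plate 210 (x) x 110 (y) x 10 mm, yaw within 0.3 rad. Origin on the bench under the bolt and the slot; bolt axis along x at z = 48. Along x (mm): nut-runner, 34 thick, -98 to -36; socket and nut to -8; slot -8 to 8, crossed by the 14 mm shank; post 36 wide, 8 to 20, top z = 66; collar 23 thick to 38; bolt head to 58; gap to 76; back plate 100 wide to 86, top z = 78.
- seat (a point): Where the bracket's origin belongs: middle of the slot on top of the base plate, x = 0, y = 0, z = 10 mm in the stand's frame. Seated, the bracket's axes are parallel to the stand's (lips to the nut-runner, -x), its top 84 mm above the bench; it has 3 mm play in x and 2 mm in y each way.
- bolt_head (a point): Centre of the bolt's hexagonal head, 30 mm across flats, 35 across corners, 20 thick along the bolt axis; x = 48, y = 0, z = 48 mm in the stand's frame, in the middle of the 56 mm gap between post and back plate, which is open above and at both sides. Grip it from above, a finger on either side in the stand's y. The point turns with the bolt.
- bolt (a joint): Turn of the bolt about the stand's +x, rad; at 0 and every multiple of pi/3 two flats are upright, facing the stand's +y and -y. The nut-runner drags it round at about 0.27 rad/s (0.08 N m, damping 0.3 N m s/rad) and never stops. Gripped with 40 N or more, the head swings until flats lie on the pads and then stands still; allow 2 s.
Things that resemble listed ones, but are neither listed nor needed, are in the scene too. What is shaped like the bracket but black or brown is not meant.

How it is judged:
On the way, in this order (a step that is already met when the one before it is completed fails the run):
1. the bracket is held by the fingers, clear of the mould (its underside above the mould's top) (contact force between the fingers and bracket above 1 N and z of bracket in the frame of mould above 0.05 m), for 0.2 s.
2. the bracket is seated on the stand astride the bolt, lips to the nut-runner, feet on the base plate, and let go (x of bracket in the frame of stand between -0.006 and 0.006 m and y of bracket in the frame of stand between -0.006 and 0.006 m and z of bracket in the frame of stand between 0.005 and 0.0135 m and angle between bracket's own z axis and vertical below 0.15 rad and angle between the x axis of bracket and the x axis of stand, either way round below 0.15 rad and x of bracket_lips in the frame of stand below -0.003 m and contact force between the fingers and bracket below 0.3 N), for 0.2 s.
At the end, for the whole second after the job is handed in: Bracket seated, untouched: within 6 mm of its seat in x and y, feet within 3.5 mm of the base plate, within 0.15 rad of upright and square, lips to the nut-runner. Bolt head gripped: TCP within 22 mm of its centre, contact over 8 N, bolt slower than 0.04 rad/s (all of step 2 and contact force between the fingers and bolt above 8 N and velocity of joint bolt between -0.04 and 0.04 rad/s and distance between the grasp point and bolt_head below 0.022 m); the arm keeps its last pose, push and grip.
It also fails if it takes over 48 s, if anything falls off the work surface, if the arm or the gripper's body presses on something with over 40 N, if the wrist force passes 120 N, or if a joint passes its speed limit or range.

## Robot

A 6-joint arm with a two-finger parallel gripper is mounted at the origin on a cart in front of the work surface, level with it; the furniture and walls round the work are solid. World frame = base frame: x ahead of the robot, y to its left, z up, the work surface at z = 0. Lengths are in m, angles in rad, forces in N, time in s.
With the tool pointing down it reaches from about 0.3 to 0.775 m from the base axis. Payload 14.6 kg.
Tool frame: the origin (TCP) lies between the finger pads, 19 mm behind the fingertips; this is the grasp point; z points along the fingers, y is the line along which they close (so a half turn about z gives the same grasp; the last joint's range is limited). The gripper opens to 94 mm and grips with 3 to 60 N. Pads are 16 mm wide; open, the fingers measure 119 mm over their backs; the gripper's body (75 mm by 177 mm) begins 78 mm behind the grasp point.
Start: joints at [-1.324, 0.3, 1.521, -0, 1.321, -0.067], TCP at [0.17, -0.523, 0.224] pointing down, gripper open.
Joint ranges: [-3.03, 3.03], [-0.79, 2.21], [0.23, 2.52], [-1.04, 4.18], [0, 3.07], [-2.55, 2.55]. Speed limits (rad/s): [2.22, 2.22, 2.57, 3.14, 3.14, 3.14].

## Interface

Orientations are given as [roll, pitch, yaw] about the fixed x, y, z axes, in that order (R = Rz(yaw) Ry(pitch) Rx(roll)).
In Python, from station import ctrl gives the robot as it stands. The module is installed in compiled form; this text tells all that it offers.
- The arm moves only by the shell command python3 -m jog 'ROWS' [OPENING] [FORCE]. ROWS is JSON, a list of rows, each a list of 6 numbers: the shift along the tool's x, y, z in cm, then the turn, a rotation vector about the tool's x, y, z in rad. In form: [[tx, ty, tz, ax, ay, az], ...]. A call has 1 to 8 rows; each row is the pose to reach, as a shift and turn from the pose commanded when the call began, along the tool's axes at that moment; what a row does not reach only later rows make up. A row lasts 1/10 s, in which the tool goes at most 50 mm and 8.59 degrees, less where a joint would pass 70% of its speed; a pose out of reach is approached as far as the arm can. A call with a gripper value outside its range is refused whole. OPENING is the opening in per cent of the stroke, from 0 (shut) to 100 (fully open), set as the call begins (- or left out, the last holds). The fingers move at their own pace and stop on an object; FORCE is the grip in N (left out, the last holds). Time passes only in rows, so rows that repeat a pose let the fingers close. It gives the time, the measured TCP pose, the force, the opening and the grip force at its end, in the units of the state.
- ctrl.get_obs(): the state, without advancing time (a new reading comes with each control period).
- ctrl.camera(name): name is "side" or "top" or "wrist"; returns a dict with "img" (400x640x3 uint8, blue, green, red), "intrinsics" (3x3 intrinsics, pixels), "R" (3x3) and "t" (3): a world point X has camera coordinates R X + t. Camera axes: x right, y down, z forward; pixel columns grow to the right and rows downward; lengths in m; the calibration is good to about 2 mm. A picture is of the moment at which its call begins. There is no depth.
- ctrl.hand_in(): hands the job in; it is judged then, once.
The state is a dict: "time_s": time; "qpos": joint angles; "joint_vel": joint speeds; "tau": joint torques, N m; "ee_pos": TCP position; "eef_rot": TCP orientation; "force": force on the tool from outside, world axes, zero at the start; "moment": the same for the moment, N m; "grip_width": finger opening in m; "grip_force": force on a finger pad.
Only numpy, scipy, OpenCV 4.12 (cv2) and the standard library are available. Lean on these libraries where they do the work, as an engineer would, in place of code of your own. Each camera call takes 0.05 s, during which the arm holds its last target. There are 200 camera calls.

## Working session

There is one attempt and no reset: what is moved stays moved. The work goes in short steps, Python scripts to look and compute and a shell command to move; the robot and the scene stay as the last step left them, time stands still between calls to the robot, and variables do not carry over. Pictures are saved under pics/ and viewed, at most 10 in all, crops included, and the job is handed in when it is done.

```bash
mkdir -p pics; cat > h.py <<'E'
import numpy as np, cv2
from station import ctrl
from scipy.spatial.transform import Rotation as Ro
def snap(n,f):
    c=ctrl.camera(n); cv2.imwrite('pics/'+f+'.png',c['img']); np.savez('pics/'+f+'.npz',**{k:np.array(v) for k,v in c.items()}); return c
def load(f): return dict(np.load('pics/'+f+'.npz'))
def ray(c,u,v):
    d=c['R'].T@np.linalg.solve(c['intrinsics'],[u,v,1.]); return -c['R'].T@c['t'],d
def plane(c,u,v,z):
    o,d=ray(c,u,v); return o+d*(z-o[2])/d[2]
def proj(c,X):
    p=c['intrinsics']@(c['R']@np.array(X)+c['t']); return p[:2]/p[2]
E
python3 - <<'E'
from h import *
a=snap('top','top0');b=snap('side','side0')
for c in(a,b): print((-c['R'].T@c['t']).round(3),c['R'][2].round(2),c['intrinsics'][0,0])
o=ctrl.get_obs();print(o)
E
```

```text
[0.445 0.041 0.926] [ 0.14 -0.01 -0.99] 388.78094481690437
[0.536 0.797 0.449] [ 0.04 -0.9  -0.44] 361.2453113399781
{'time_s': 0.1, 'qpos': array([-1.32356469e+00,  3.00416162e-01,  1.52148477e+00, -5.91995405e-06,
        1.32070907e+00, -6.66317043e-02]), 'joint_vel': array([ 1.85877051e-03, -2.68421731e-03, -3.38661369e-04,  1.35807694e-03,
        3.50212610e-04, -3.59671269e-05]), 'tau': array([-1.44399968e-03, -5.32654345e+01, -3.53286445e+01,  7.09199044e-02,
        2.35351530e-02, -6.72946840e-05]), 'ee_pos': array([ 0.16973345, -0.52293865,  0.2237572 ]), 'eef_rot': array([-3.14057718e+00, -6.20157882e-05,  3.13864773e-01]), 'force': array([ 0.06252836,  0.34618848, -0.31044722]), 'moment': array([-0.03624048,  0.02817687,  0.01271347]), 'grip_force': 0.0, 'grip_width': 0.0940402516586727}
```

View pics/top0.png

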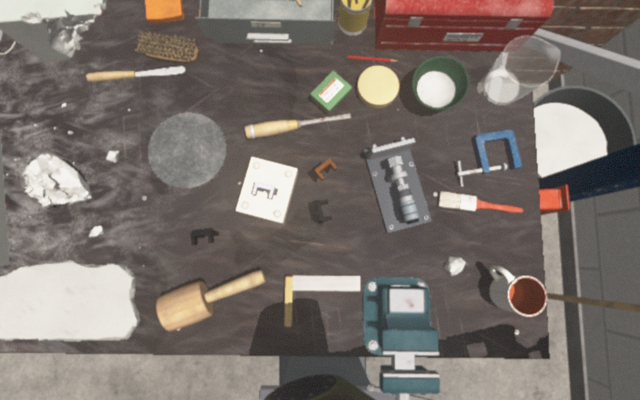

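View pics/side0.png

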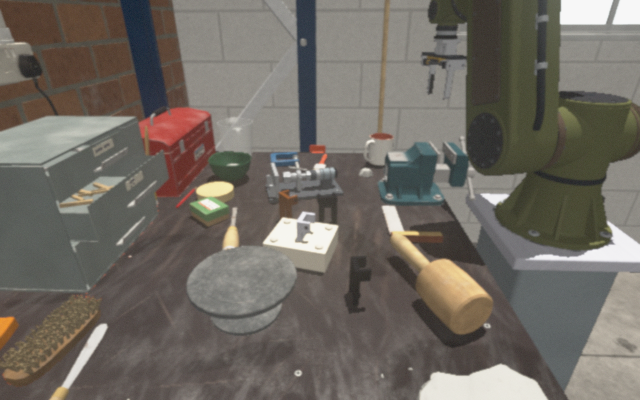

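Top view: the candidates are a grey bracket in the mould at (265,190), black look-alikes at (203,236) and (320,211), and a brown one at (325,170). I choose the grey one in the mould. The stand is at (398,185), with the nut-runner end near (408,215) and the back plate near (390,147).

```bash
python3 - <<'E'
from h import *
c=load('top0');im=c['img'][130:240,230:440]
cv2.imwrite('pics/crop1.png',cv2.resize(im,None,fx=3.8,fy=3.8,interpolation=cv2.INTER_CUBIC))
E
```

```text
(no output)
```

View pics/crop1.png

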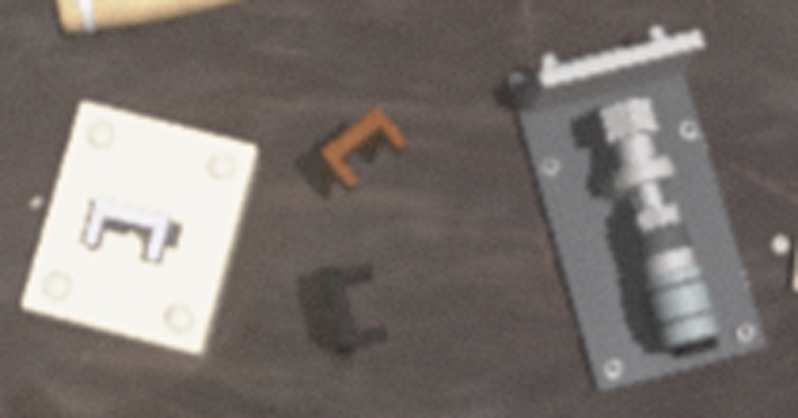

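The crop confirms it: the grey casting sits in the white mould with its plate at (130,212) and lips pointing down the image. The stand's nut-runner is at (685,300) and its bolt head at (628,120).

```bash
python3 - <<'E'
from h import *
c=load('top0')
P=lambda u,v,z: plane(c,230+(u+.5)/3.8-.5,130+(v+.5)/3.8-.5,z)[:2]
m=[P(*q,.045) for q in [(83,100),(258,150),(203,353),(22,305)]]
mc=np.mean(m,0); d=m[0]+m[1]-m[2]-m[3]; print('mould',mc.round(4),np.arctan2(d[1],d[0]), [np.linalg.norm(m[i]-m[i-1]).round(3) for i in range(4)])
b=[P(*q,.087) for q in [(95,198),(175,213),(157,260),(88,247)]];print('br',np.round(b,4))
l=P(600,390,.01);r=P(765,345,.01);d=l-r;print('base',l,r,np.linalg.norm(d),np.arctan2(d[1],d[0])-np.pi/2)
l2=P(543,75,.078);r2=P(705,42,.078);d=l2-r2;print('back',l2,r2,np.linalg.norm(d),np.arctan2(d[1],d[0])-np.pi/2)
a=(P(600,390,.01)+r)/2;e=(l2+r2)/2;d=e-a;print('axis',np.arctan2(d[1],d[0]),np.linalg.norm(d),a,e, 'head',P(628,118,.063))
w=ctrl.camera('wrist');o=ctrl.get_obs();R=Ro.from_euler('xyz',o['eef_rot']).as_matrix()
print('cam in tool',R.T@(-w['R'].T@w['t']-o['ee_pos']),w['intrinsics'][0,0]);print((w['R']@R).round(2))
E
```

```text
mould [0.5985 0.1514] -0.24269624569547832 [np.float64(0.131), np.float64(0.112), np.float64(0.128), np.float64(0.112)]
br [[0.6072 0.1735]
 [0.5991 0.1272]
 [0.5715 0.1367]
 [0.5785 0.1765]]
base [ 0.50550477 -0.13157595] [ 0.53498007 -0.23513063] 0.10766784647416211 0.2773016673275448
back [ 0.68694567 -0.08714775] [ 0.70870696 -0.18376882] 0.09904133494858004 0.22152669221461463
axis 0.2634354970576291 0.18392925755788703 [ 0.52024242 -0.18335329] [ 0.69782632 -0.13545829] head [ 0.66545884 -0.14035779]
cam in tool [ 0.07326545 -0.00050535 -0.16043647] 294.1739534690806
[[-0.    1.    0.  ]
 [-0.97 -0.   -0.25]
 [-0.25 -0.    0.97]]
```

```bash
cat >> h.py <<'E'
def delta(p,yaw):
    o=ctrl.get_obs();R=Ro.from_euler('xyz',o['eef_rot'])
    T=Ro.from_euler('xyz',[np.pi,0,yaw])
    print('t',round(o['time_s'],2),'shift cm',(R.inv().apply(np.array(p)-o['ee_pos'])*100).round(2),'turn',(R.inv()*T).as_rotvec().round(3))
E
python3 -c "
from h import *
delta([.589,.153,.20],-.22);delta([.589,.153,.26],-.22)"
```

```text
t 0.15 shift cm [ 60.75 -51.35   2.43] turn [-0.001  0.     0.534]
t 0.15 shift cm [ 60.75 -51.36  -3.57] turn [-0.001  0.     0.534]
```

```bash
python3 -m jog '[[5,-4,-3.6,0,0,0],[60.75,-51.35,-3.6,0,0,0.534],[60.75,-51.35,-3.6,0,0,0.534],[60.75,-51.35,-3.6,0,0,0.534],[60.75,-51.35,-3.6,0,0,0.534],[60.75,-51.35,-3.6,0,0,0.534],[60.75,-51.35,-3.6,0,0,0.534],[60.75,-51.35,-3.6,0,0,0.534]]' 100
python3 -c "
from h import *
delta([.589,.153,.20],-.22)"
```

```text
time_s: 0.95
ee_pos: [0.3734, -0.1957, 0.2541]
eef_rot: [3.141, -0.0, -0.22]
force: [0.6, -0.7, 0.2]
grip_width: 0.0939
grip_force: 0.0
t 0.95 shift cm [ 13.41 -38.75   5.41] turn [ 0. -0. -0.]
```

```bash
python3 -m jog '[[13.4,-38.7,2,0,0,0],[13.4,-38.7,2,0,0,0],[13.4,-38.7,2,0,0,0],[13.4,-38.7,2,0,0,0],[13.4,-38.7,5.4,0,0,0],[13.4,-38.7,5.4,0,0,0],[13.4,-38.7,5.4,0,0,0],[13.4,-38.7,5.4,0,0,0]]'
python3 -m jog '[[0,0,0,0,0,0],[0,0,0,0,0,0],[0,0,0,0,0,0]]'
python3 -c "
from h import *
delta([.589,.153,.20],-.22)
snap('wrist','w1')"
```

```text
time_s: 1.75
ee_pos: [0.5814, 0.1407, 0.2023]
eef_rot: [3.141, 0.0, -0.22]
force: [-0.0, -1.1, -1.1]
grip_width: 0.0938
grip_force: 0.0
time_s: 2.05
ee_pos: [0.5805, 0.138, 0.2034]
eef_rot: [3.142, -0.0, -0.221]
force: [0.2, 0.5, 0.5]
grip_width: 0.0939
grip_force: 0.0
t 2.05 shift cm [ 0.5  -1.65  0.34] turn [ 0.    -0.    -0.001]
```

View pics/w1.png

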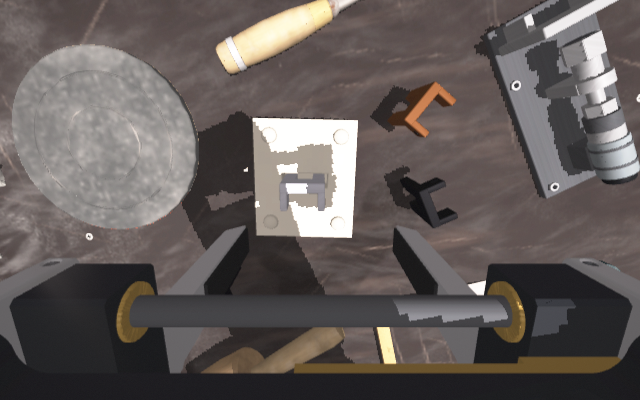

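The wrist view shows the grey bracket in the mould, plate at about (304,182), lips running down to about (285,209) and (322,209). The shadowed parts need a zoom.

```bash
python3 - <<'E'
from h import *
c=load('w1');im=c['img'][110:245,240:370]
cv2.imwrite('pics/w1c.png',cv2.resize(im,None,fx=4.4,fy=4.4,interpolation=cv2.INTER_CUBIC))
E
```

```text
(no output)
```

View pics/w1c.png

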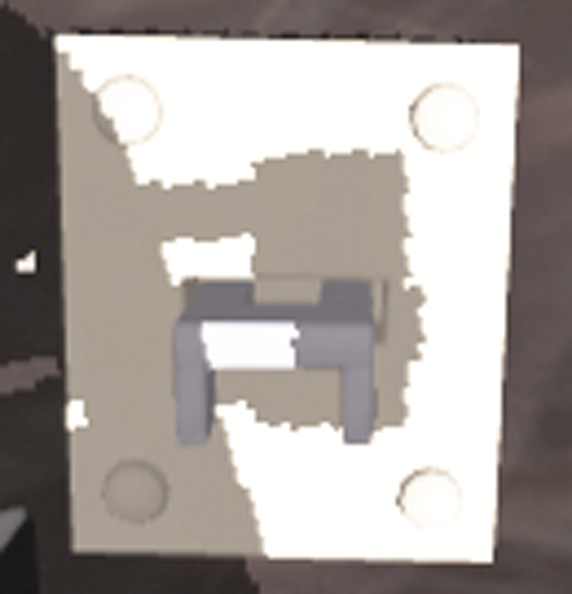

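```bash
python3 - <<'E'
from h import *
c=load('w1')
P=lambda u,v,z: plane(c,240+(u+.5)/4.4-.5,110+(v+.5)/4.4-.5,z)[:2]
m=[P(*q,.087) for q in [(177,322),(375,322),(374,443),(177,443)]]
print(np.round(m,4),np.linalg.norm(m[0]-m[1]),np.linalg.norm(m[0]-m[3]))
d=m[0]-m[1];yaw=np.arctan2(-d[0],d[1]);f=(m[0]+m[1])/2;b=(m[2]+m[3])/2
print('yaw',yaw,f,b); t=f+(b-f)*.5;print(t)
k=[P(*q,.045) for q in [(57,35),(519,43),(493,562),(73,551)]];print('mould',np.mean(k,0),np.round(k,3))
delta([*t,.076],yaw)
E
```

```text
[[0.6087 0.1729]
 [0.5992 0.131 ]
 [0.5725 0.1371]
 [0.5822 0.1799]] 0.04304033358802893 0.027386700264793357
yaw -0.22115884872867206 [0.60394063 0.15194922] [0.57735305 0.15846872]
[0.59064684 0.15520897]
mould [0.59895765 0.15327128] [[0.675 0.191]
 [0.649 0.084]
 [0.522 0.116]
 [0.549 0.222]]
t 2.1 shift cm [ 0.59 -1.93 12.77] turn [-0.    -0.001 -0.   ]
```

```bash
python3 -m jog '[[0.6,-1.9,5,0,0,0],[0.6,-1.9,9,0,0,0],[0.6,-1.9,11,0,0,0],[0.6,-1.9,12.8,0,0,0],[0.6,-1.9,12.8,0,0,0],[0.6,-1.9,12.8,0,0,0],[0.6,-1.9,12.8,0,0,0]]' 100 35
python3 -m jog '[[0,0,0,0,0,0],[0,0,0,0,0,0],[0,0,0,0,0,0],[0,0,0,0,0,0],[0,0,0,0,0,0],[0,0,0,0,0,0]]' 20 35
```

```text
time_s: 2.8
ee_pos: [0.5914, 0.1557, 0.0768]
eef_rot: [-3.141, -0.002, -0.221]
force: [-0.4, 0.3, -0.8]
grip_width: 0.094
grip_force: 0.0
time_s: 3.4
ee_pos: [0.5907, 0.156, 0.075]
eef_rot: [3.142, 0.0, -0.22]
force: [0.1, -0.6, -0.5]
grip_width: 0.0498
grip_force: 0.0
```

```bash
python3 -m jog '[[0,0,0,0,0,0],[0,0,0,0,0,0],[0,0,0,0,0,0],[0,0,0,0,0,0]]' 20 35
```

```text
time_s: 3.8
ee_pos: [0.5907, 0.1559, 0.075]
eef_rot: [3.142, 0.0, -0.22]
force: [-0.1, -0.3, 0.8]
grip_width: 0.0437
grip_force: 34.9
```

```bash
python3 -m jog '[[0,0,-4,0,0,0],[0,0,-9,0,0,0],[0,0,-13,0,0,0],[0,0,-14,0,0,0],[0,0,-14,0,0,0],[0,0,-14,0,0,0]]'
python3 -c "
from h import *
delta([.60,-.157,.215],.25)"
```

```text
time_s: 4.4
ee_pos: [0.5901, 0.1559, 0.213]
eef_rot: [3.141, 0.003, -0.22]
force: [0.1, -0.3, -1.3]
grip_width: 0.0436
grip_force: 34.9
t 4.4 shift cm [ 7.8  30.32 -0.19] turn [ 0.     0.003 -0.47 ]
```

```bash
python3 -m jog '[[7.8,30.3,0,0,0,-0.47],[7.8,30.3,0,0,0,-0.47],[7.8,30.3,0,0,0,-0.47],[7.8,30.3,0,0,0,-0.47],[7.8,30.3,0,0,0,-0.47],[7.8,30.3,0,0,0,-0.47],[7.8,30.3,0,0,0,-0.47],[7.8,30.3,0,0,0,-0.47]]'
python3 -m jog '[[0,0,0,0,0,0],[0,0,0,0,0,0],[0,0,0,0,0,0],[0,0,0,0,0,0]]'
python3 - <<'E'
from h import *
c=snap('wrist','w2')
x,y=proj(c,[.619,-.153,.04]);print(x,y)
E
```

```text
time_s: 5.2
ee_pos: [0.5997, -0.1595, 0.2122]
eef_rot: [-3.14, 0.003, 0.246]
force: [0.1, 0.8, -1.9]
grip_width: 0.0443
grip_force: 34.9
time_s: 5.6
ee_pos: [0.6008, -0.1558, 0.2149]
eef_rot: [-3.142, 0.0, 0.251]
force: [0.0, -0.9, -0.5]
grip_width: 0.0437
grip_force: 34.9
322.79261615150614 174.91663103712415
```

View pics/w2.png

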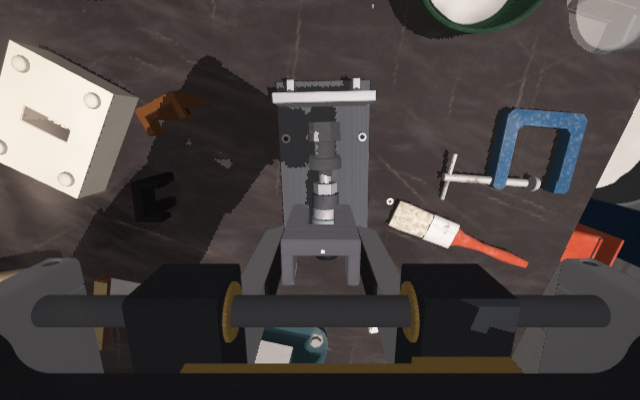

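The bracket is held square at (321,235) and hangs over the nut-runner end. The stand's back plate is at (325,97) and the head at (323,135). I'll zoom in on the stand.

```bash
python3 - <<'E'
from h import *
c=load('w2');im=c['img'][70:225,262:388]
im=cv2.resize(im,None,fx=5,fy=3.8*5/3.8,interpolation=cv2.INTER_CUBIC)
im=(255*(im/255.)**.55).astype(np.uint8)[:600]
cv2.imwrite('pics/w2c.png',im)
E
```

```text
(no output)
```

View pics/w2c.png

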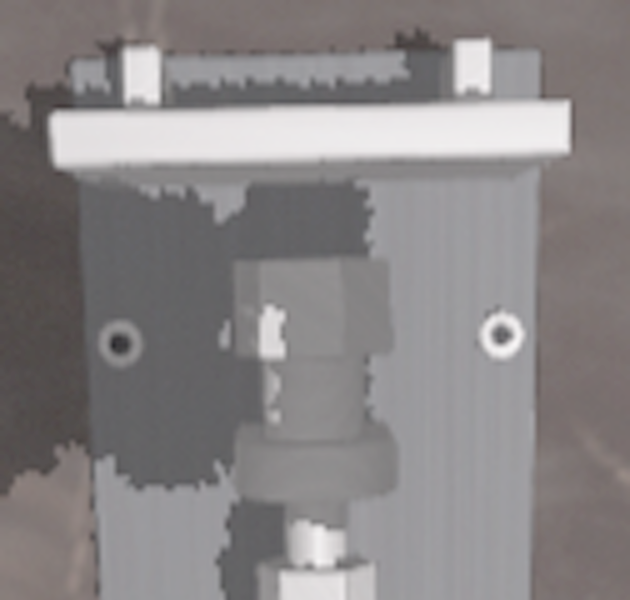

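```bash
python3 - <<'E'
from h import *
c=load('w2')
P=lambda u,v,z: plane(c,262+(u+.5)/5-.5,70+(v+.5)/5-.5,z)[:2]
q=[P(*a,.078) for a in [(50,113),(570,100),(570,153),(53,167)]]
yw=[np.arctan2(-(l-r)[0],(l-r)[1]) for l,r in((q[0],q[1]),(q[3],q[2]))]
print('yaws',yw,np.linalg.norm(q[0]-q[1]),np.linalg.norm(q[3]-q[0]))
for yaw in (.225,.25):
  X=np.array([np.cos(yaw),np.sin(yaw)]);Y=np.array([-X[1],X[0]])
  mid=np.mean(q,0); print('org back',yaw,(mid-81*X/1e3).round(4))
  for n,u,v,z,x in [('post8',317,500,.066,8),('nut',318,563,.061,-8),('head58',312,258,.064,58),('head38',312,355,.064,38),('post y',317,475,.048,14)]:
    print(n,(P(u,v,z)-x*X/1e3).round(4))
# base screws
l,r=P(120,343,.01),P(502,333,.01);d=l-r;print('screw yaw',np.arctan2(-d[0],d[1]),(l+r)/2,np.linalg.norm(d))
f=load('w2');o=ctrl.get_obs();print(o['ee_pos'],o['eef_rot'])
# bracket in image: top face
b=lambda u,v:plane(c,u,v,o['ee_pos'][2]+.011)[:2]
E
```

```text
yaws [np.float64(0.27409733334400954), np.float64(0.2763060141791528)] 0.09909079397926925 0.009799961183659268
org back 0.225 [ 0.6197 -0.1511]
post8 [ 0.6213 -0.1544]
nut [ 0.623  -0.1547]
head58 [ 0.6202 -0.1521]
head38 [ 0.6209 -0.1526]
post y [ 0.6184 -0.1552]
org back 0.25 [ 0.6202 -0.1531]
post8 [ 0.6214 -0.1546]
nut [ 0.623  -0.1545]
head58 [ 0.6205 -0.1536]
head38 [ 0.6211 -0.1535]
post y [ 0.6185 -0.1556]
screw yaw 0.27628971644027167 [ 0.65937847 -0.14400728] 0.09284637588326744
[ 0.60075143 -0.15600879  0.21499811] [ 3.14158612e+00 -3.48965839e-05  2.50809811e-01]
```

```bash
python3 - <<'E'
from h import *
c=load('w2');o=ctrl.get_obs()
im=c['img'][195:300,262:382];im=cv2.resize(im,None,fx=6,fy=5.7,interpolation=cv2.INTER_CUBIC)
im=(255*(im/255.)**.55).astype(np.uint8)
cv2.imwrite('pics/w2d.png',im[:600])
# predicted pixels of bracket corners (x off 9)
R=Ro.from_euler('xyz',[0,0,o['eef_rot'][2]]).as_matrix()
for p in [(5,22,74),(5,-22,74),(-5,0,74),(-23,22,74),(-23,-22,74),(5,22,0),(5,-22,0)]:
    X=o['ee_pos']+R@((np.array(p)-[-9,0,62])/1e3); u=proj(c,X); print(p,u.round(1),((u-[262,195])*[6,5.7]).round())
E
```

```text
(5, 22, 74) [281.4 239.3] [116. 252.]
(5, -22, 74) [363.  239.3] [606. 252.]
(-5, 0, 74) [322.2 256.4] [361. 350.]
(-23, 22, 74) [283.  285.9] [126. 518.]
(-23, -22, 74) [361.2 285.9] [595. 518.]
(5, 22, 0) [293.6 203.9] [190.  51.]
(5, -22, 0) [349.8 203.9] [527.  51.]
```

View pics/w2d.png

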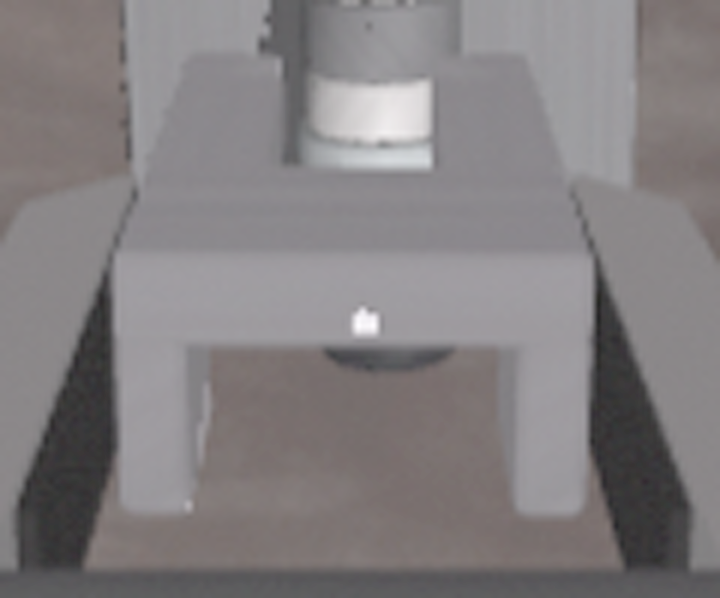

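The bracket projects where predicted: not tilted, centred to 0.6 mm, origin 9 mm ahead of the TCP. Fork opening is at (365,165) in the crop. Stand origin is about (0.6213,-0.155), yaw 0.275.

```bash
python3 -c "
from h import *
delta([.6128,-.1575,.140],.275)"
```

```text
t 5.65 shift cm [1.13 0.44 7.5 ] turn [ 0.    -0.    -0.024]
```

```bash
python3 -m jog '[[1.1,0.45,3,0,0,-0.024],[1.1,0.45,6,0,0,-0.024],[1.1,0.45,7.5,0,0,-0.024],[1.1,0.45,7.5,0,0,-0.024],[1.1,0.45,7.5,0,0,-0.024],[1.1,0.45,7.5,0,0,-0.024]]'
python3 -c "
from h import *
delta([.6128,-.1575,.114],.275)
c=snap('wrist','w3')
im=c['img'][60:300,240:400];im=cv2.resize(im,None,fx=2.5,fy=2.5,interpolation=cv2.INTER_CUBIC)
cv2.imwrite('pics/w3c.png',(255*(im/255.)**.55).astype(np.uint8))
"
```

```text
time_s: 6.25
ee_pos: [0.613, -0.1585, 0.1418]
eef_rot: [3.14, -0.002, 0.274]
force: [0.3, -1.0, -1.2]
grip_width: 0.0436
grip_force: 34.9
t 6.25 shift cm [-0.   -0.11  2.78] turn [ 0.001 -0.002 -0.001]
```

View pics/w3c.png

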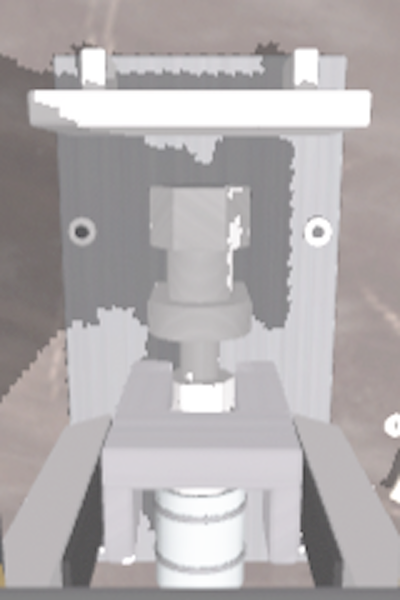

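Feet tips are at row 363 (outer edges 128 and 277), post edge at row 340 (148 to 252), and both are centred near column 200. Next I check the x clearance numerically.

```bash
python3 - <<'E'
from h import *
c=load('w3');o=ctrl.get_obs();yaw=o['eef_rot'][2]
print(o['ee_pos'],yaw)
P=lambda u,v,z: plane(c,240+(u+.5)/2.5-.5,60+(v+.5)/2.5-.5,z)[:2]
X=np.array([np.cos(.275),np.sin(.275)]);Y=np.array([-X[1],X[0]])
t=o['ee_pos'][:2]
for n,u,v,z in [('foot+5',202,363,o['ee_pos'][2]-.062),('post8',200,340,.066),('head58',199,186,.063),('head38',199,247,.063),('back86',199,91,.078),('back76',199,126,.078)]:
    d=P(u,v,z)-t;print(n,(d@X*1e3).round(1),(d@Y*1e3).round(1))
E
```

```text
[ 0.61297295 -0.15854343  0.14168209] 0.2737702678381886
foot+5 13.3 0.6
post8 17.5 1.3
head58 67.1 1.5
head38 47.8 1.5
back86 94.2 1.4
back76 84.5 1.4
```

```bash
python3 -m jog '[[0,0,0.5,0,0,0],[0,0,1.2,0,0,0],[0,0,1.9,0,0,0],[0,0,2.4,0,0,0],[0,0,2.4,0,0,0],[0,0,2.4,0,0,0]]'
python3 -c "
from h import *
delta([.6128,-.1575,.072],.275)"
```

```text
time_s: 6.9
ee_pos: [0.6124, -0.1584, 0.1159]
eef_rot: [-3.141, 0.0, 0.274]
force: [0.4, 0.3, -1.7]
grip_width: 0.0439
grip_force: 34.9
t 6.9 shift cm [ 0.06 -0.08  4.39] turn [-0.     0.    -0.001]
```

```bash
python3 -m jog '[[0.03,-0.08,0.6,0,0,0],[0.03,-0.08,1.3,0,0,0],[0.03,-0.08,2,0,0,0],[0.03,-0.08,2.7,0,0,0],[0.03,-0.08,3.3,0,0,0],[0.03,-0.08,3.8,0,0,0],[0.03,-0.08,4.1,0,0,0],[0.03,-0.08,4.1,0,0,0]]'
python3 -m jog '[[0,0,0,0,0,0],[0,0,0,0,0,0]]'
```

```text
time_s: 7.7
ee_pos: [0.6124, -0.1575, 0.0746]
eef_rot: [-3.141, 0.0, 0.274]
force: [-0.7, 0.2, -0.7]
grip_width: 0.0439
grip_force: 34.9
time_s: 7.9
ee_pos: [0.6127, -0.1576, 0.0753]
eef_rot: [3.141, -0.0, 0.274]
force: [0.0, 0.6, -0.8]
grip_width: 0.0435
grip_force: 34.9
```

Free all the way. Lower until the feet touch.

```bash
python3 -m jog '[[0,0,0.15,0,0,0],[0,0,0.3,0,0,0],[0,0,0.35,0,0,0],[0,0,0.35,0,0,0]]'
```

```text
time_s: 8.3
ee_pos: [0.6126, -0.1576, 0.0719]
eef_rot: [3.141, -0.0, 0.274]
force: [-0.6, 0.2, 2.8]
grip_width: 0.0438
grip_force: 34.9
```

```bash
python3 -m jog '[[0,0,0.1,0,0,0],[0,0,0.1,0,0,0]]'
python3 -m jog '[[0,0,0.0,0,0,0],[0,0,0.0,0,0,0],[0,0,0,0,0,0],[0,0,0,0,0,0],[0,0,0,0,0,0],[0,0,0,0,0,0]]' 100
python3 -m jog '[[0,0,-3,0,0,0],[0,0,-7,0,0,0],[0,0,-11,0,0,0],[0,0,-11,0,0,0],[0,0,-11,0,0,0],[0,0,-11,0,0,0]]'
python3 -c "
from h import *
c=snap('wrist','w4');s=snap('top','top4')
im=c['img'][60:300,230:410];im=cv2.resize(im,None,fx=2.5,fy=2.5,interpolation=cv2.INTER_CUBIC)
cv2.imwrite('pics/w4c.png',(255*(im/255.)**.55).astype(np.uint8))
o=ctrl.get_obs();print(o['time_s'],o['ee_pos'],o['eef_rot'])"
```

```text
time_s: 8.5
ee_pos: [0.6129, -0.1577, 0.0718]
eef_rot: [3.141, -0.001, 0.274]
force: [-3.9, 0.7, 10.6]
grip_width: 0.0438
grip_force: 34.9
time_s: 9.1
ee_pos: [0.6125, -0.1575, 0.0704]
eef_rot: [-3.142, 0.0, 0.274]
force: [0.2, -0.4, -0.7]
grip_width: 0.0882
grip_force: 0.0
time_s: 9.7
ee_pos: [0.612, -0.1574, 0.1791]
eef_rot: [-3.14, 0.002, 0.274]
force: [1.2, 0.4, -0.6]
grip_width: 0.0942
grip_force: 0.0
9.8 [ 0.61206845 -0.15738751  0.17900854] [-3.14028997e+00  1.90745486e-03  2.73811961e-01]
```

View pics/w4c.png

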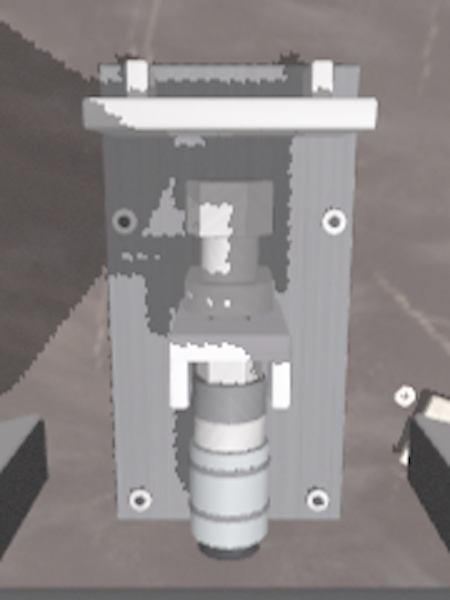

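The bracket stands upright in the slot against the post: plate edge at row 345, lips (170 to 290) ending at row 408 toward the runner. The head is at (229,208). I'll check heights and work out the head position.

```bash
python3 - <<'E'
from h import *
c=load('w4')
P=lambda u,v,z: plane(c,230+(u+.5)/2.5-.5,60+(v+.5)/2.5-.5,z)[:2]
X=np.array([np.cos(.275),np.sin(.275)]);Y=np.array([-X[1],X[0]]);t=np.array([.6213,-.155])
for n,u,v,z in [('plate+5 L',170,345,.084),('plate+5 R',290,345,.084),('lip-23 L',171,408,.084),('lip-23 R',290,408,.084),('head58',229,181,.064),('head38',229,235,.064),('back86',230,98,.078),('back76',231,129,.078)]:
    d=P(u,v,z)-t;print(n,(d@X*1e3).round(1),(d@Y*1e3).round(1))
h=t+.049*X;print(h)
delta([*h,.12],.275);delta([*h,.048],.275)
E
```

```text
plate+5 L 1.2 21.5
plate+5 R 1.1 -21.5
lip-23 L -22.6 21.6
lip-23 R -22.6 -21.9
head58 57.8 0.3
head38 38.3 0.3
back86 85.4 -0.0
back76 75.4 -0.4
[ 0.66845883 -0.1416942 ]
t 9.8 shift cm [5.86 0.02 5.89] turn [-0.001  0.002 -0.001]
t 9.8 shift cm [ 5.88  0.03 13.09] turn [-0.001  0.002 -0.001]
```

```bash
python3 -m jog '[[5.8,0,0,0,0,0],[5.8,0,0,0,0,0],[5.8,0,3,0,0,0],[5.8,0,6,0,0,0],[5.8,0,7,0,0,0],[5.8,0,7,0,0,0],[5.8,0,7,0,0,0]]' 100 55
python3 -c "
from h import *
delta([.6680,-.1417,.048],.275)"
```

```text
time_s: 10.5
ee_pos: [0.6688, -0.1421, 0.1118]
eef_rot: [3.141, -0.001, 0.274]
force: [0.1, -0.0, 0.4]
grip_width: 0.0942
grip_force: 0.0
t 10.5 shift cm [-0.07 -0.06  6.38] turn [ 0.001 -0.001 -0.001]
```

```bash
python3 -m jog '[[0,0,1.5,0,0,0],[0,0,3,0,0,0],[0,0,4.5,0,0,0],[0,0,5.7,0,0,0],[0,0,6.2,0,0,0],[0,0,6.2,0,0,0],[0,0,6.2,0,0,0]]'
python3 -c "
from h import *
delta([.6680,-.1417,.048],.275)"
```

```text
time_s: 11.2
ee_pos: [0.6686, -0.1419, 0.0489]
eef_rot: [3.141, -0.001, 0.274]
force: [0.4, -0.1, 0.2]
grip_width: 0.0942
grip_force: 0.0
t 11.2 shift cm [-0.05 -0.04  0.09] turn [ 0.    -0.001 -0.001]
```

```bash
Z='nothing'; python3 -m jog '[[0,0,0,0,0,0],[0,0,0,0,0,0],[0,0,0,0,0,0],[0,0,0,0,0,0],[0,0,0,0,0,0],[0,0,0,0,0,0],[0,0,0,0,0,0],[0,0,0,0,0,0]]' 10 55
python3 -m jog '[[0,0,0,0,0,0],[0,0,0,0,0,0],[0,0,0,0,0,0],[0,0,0,0,0,0],[0,0,0,0,0,0],[0,0,0,0,0,0],[0,0,0,0,0,0],[0,0,0,0,0,0]]'
python3 -m jog '[[0,0,0,0,0,0],[0,0,0,0,0,0],[0,0,0,0,0,0],[0,0,0,0,0,0],[0,0,0,0,0,0],[0,0,0,0,0,0],[0,0,0,0,0,0],[0,0,0,0,0,0]]'
python3 -m jog '[[0,0,0,0,0,0],[0,0,0,0,0,0],[0,0,0,0,0,0],[0,0,0,0,0,0],[0,0,0,0,0,0],[0,0,0,0,0,0],[0,0,0,0,0,0],[0,0,0,0,0,0]]'
```

```text
time_s: 12.0
ee_pos: [0.6683, -0.1418, 0.0485]
eef_rot: [-3.142, 0.0, 0.274]
force: [-0.3, -0.4, -0.2]
grip_width: 0.0334
grip_force: 0.0
time_s: 12.8
ee_pos: [0.6685, -0.1422, 0.0485]
eef_rot: [3.141, -0.0, 0.274]
force: [2.5, -3.4, -3.0]
grip_width: 0.0304
grip_force: 55.0
time_s: 13.6
ee_pos: [0.6684, -0.1422, 0.0485]
eef_rot: [3.141, -0.0, 0.274]
force: [3.3, -5.2, -2.6]
grip_width: 0.0305
grip_force: 55.0
time_s: 14.4
ee_pos: [0.6684, -0.1422, 0.0484]
eef_rot: [3.141, -0.0, 0.274]
force: [3.2, -4.8, -2.6]
grip_width: 0.03
grip_force: 55.0
```

Width is steady at 30 mm (across flats) with 55 N grip, so the head is held still. Handing in.

```bash
python3 -c "
from station import ctrl
print(ctrl.hand_in())"
```

```text
the job is handed in; nothing more can be done
None
```

The bracket is seated astride the bolt, lips toward the nut-runner, and released; I handed in at about 14.4 s with the bolt head still gripped across its flats at 55 N (opening steady at 30 mm), though the hand-in gave no verdict.

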